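# Shut the specimen chamber for a reading and reopen it

### The arm

A 6-joint arm with a two-finger parallel gripper is mounted at the origin on the work surface. World frame = base frame: x ahead of the robot, y to its left, z up, the work surface at z = 0. Lengths are in m, angles in rad, forces in N, time in s.
With the tool pointing down it reaches from about 0.325 to 0.9 m from the base axis. Payload 6.1 kg.
Tool frame: the origin (TCP) lies between the finger pads; the fingertips stand ctrl.nose_length ahead of it and the grasp point (between the pads) lies 5 mm behind it (ctrl.nose_length is the distance from the TCP to the fingertips, in m); x points along the fingers, y is the direction in which the jaws open and shut, and the axes are right-handed (so a half turn about x gives the same grasp; the last joint's range is limited). The gripper opens to 85 mm and grips with 20 to 120 N. Pads are 22 mm wide; open, the fingers measure 114 mm over their backs; the gripper's body (76 mm by 85 mm) begins 54 mm behind the grasp point. The pads swing forward as they close: fully open they stand 13 mm farther back than shut.
Start: joints at [1.126, 0.22, 1.526, -0, 1.395, -0.126], TCP at [0.196, 0.594, 0.245] pointing down, gripper open.
Joint ranges: [-2.98, 2.98], [-0.91, 2.08], [0.09, 2.57], [-1.24, 4.39], [0.2, 2.65], [-2.68, 2.68]. Speed limits (rad/s): [2.57, 2.57, 3.01, 3.14, 3.14, 3.14].

### API

Orientations are given as a rotation vector (axis times angle).
In Python, from rig import sensors, eyes, workorder, ctrl gives the robot as it stands.
- The arm moves only by the shell command python3 -m handwheel 'ROWS' [FORCE]. ROWS is JSON, a list that holds one entry, the list of rows, each a list of 7 numbers: the shift along the tool's x, y, z in mm, then the turn, a rotation vector about the tool's x, y, z in degrees, then the gripper's target within -1 to 1 (fully open at 1, half-way at 0, shut at -1). A call has 1 to 5 rows; each row is the pose to reach, as a shift and turn from the pose commanded when the call began, along the tool's axes at that moment; what a row does not reach only later rows make up. A row lasts 1/10 s, in which the tool goes at most 50 mm and 8.59 degrees, less where a joint would pass 70% of its speed; a pose out of reach is approached as far as the arm can. A call with a gripper value outside its range is refused whole. The fingers move at their own pace and stop on an object; FORCE is the grip in N (left out, the last holds). Time passes only in rows, so rows that repeat a pose let the fingers close. It gives the time, the measured TCP pose, the force and the opening at its end, in the units of the state.
- sensors.state(): the state, without advancing time (a new reading comes with each control period).
- eyes.read_camera(name): name is "scene" or "top" or "wrist"; returns a dict with "pixels" (384x512x3 uint8, red, green, blue), "fx", "fy", "cx", "cy" (pixels), "extrinsics" (4x4, takes a point from world to camera coordinates). Camera axes: x right, y down, z forward; pixel columns grow to the right and rows downward; lengths in m; the calibration is good to about 2 mm. A picture is of the moment at which its call begins. There is no depth.
- workorder.close_job(): hands the job in, once; it reports no verdict.
The state is a dict: "time": time; "joint_positions": joint angles; "dq": joint speeds; "tau": joint torques, N m; "eef_pos": TCP position; "tool_rot": TCP orientation; "ft_force": force on the tool from outside, world axes, zero at the start; "wrist_torque": the same for the moment, N m; "opening": finger opening in m.
Only numpy, scipy, OpenCV 4.12 (cv2) and the standard library are available. Lean on these libraries where they do the work, as an engineer would, in place of code of your own. Each camera call takes 0.05 s, during which the arm holds its last target. There are 200 camera calls.

### The job

Push the specimen chamber's door, which stands half open, firmly but without forcing it, until its roller catch snaps and it is fully home, and let go so that it stays shut by itself for a good second while the reading is taken. Then pull it back open through the catch and leave it standing wide open, by more than 60 degrees, without jolting the specimen inside or disturbing anything else on the desk.

Things in the scene. Friction and masses are not known exactly. Their poses are not given: they have to be found in the camera images.
- chamber: beige specimen chamber, 260 mm deep (its x), 250 mm wide (its y), 190 mm high, with a clear window in the roof; fixed, but placed and turned differently each time. Origin at the centre of its underside; the open front with the door faces its -x axis. Its roof begins 56 mm behind the front; the door stands between two side cheeks, its top edge (186 mm up) level with them within 4 mm.
- chamber_door (a joint): dark upright door, 16 mm thick, 205 mm wide, 172 mm high, on a vertical hinge at the chamber's +y side of the front, opening towards the chamber's -x. 0 rad: flush with the cheeks; grows as it opens, to 1.6; stays where it is left. Home (snapped shut, on its stop) is never at 0 but anywhere from just behind flush (-0.01) to sunk some centimetres: catch and stop are set anew each time, unmeasured, to be found by feel.
- strike_nose (a point): steel nose, 10 mm across, on the door's free edge, 200 mm from the hinge. A sprung roller in the cheek meets it about 17 mm (0.085 rad) before home, never above 0.09 rad; the crest is 8 mm (0.04 rad) before home; past it the roller draws the door home onto a springy rubber stop. At the handle it takes 6 to 9 N to push past, 4 to 8 N to pull back. Axes turn with the door.
- door_handle (a point): middle of the door handle's round level aluminium bar: 12 mm thick, 76 mm long along the door, 44 mm out from the door's face, 164 mm above the desk, on two thin posts at its ends; 155 mm along the door from the hinge axis. Axes turn with the door: its -x points out of the door's front face, its -y along the door from hinge to free edge, z up. A finger fits between bar and door from above.
- door_hinge (a point): point on the door's vertical hinge axis at the height of the handle; it lies 52 mm nearer the chamber (along the door's normal) than the bar's middle, and 155 mm along the door from it. Axes turn with the door.
- interlock (a joint): white sprung plunger on the catch, at the level of the stop, pushed in by the door as it comes home: 0 m out, 0.0042 to 0.0072 with the door resting home, 0 while the door is more than 7 mm short of home. Pressed on beyond home, the stop gives about 1 mm per 4 N at the handle: from some 15 N the plunger passes 0.009, which is forcing the door.
- specimen: brass disc, 28 mm across, 20 mm high, standing on the round stage inside the chamber; origin at the centre of its underside. Stays there
- puck: steel disc, 40 mm across, 12 mm high, lying on the back of the chamber's roof; origin at the centre of its underside. Bystander
- case: flat black plastic case, 130 x 85 x 24 mm; origin at the centre of its underside. Bystander
- jar: small white jar, 44 mm across, 55 mm high; origin at the centre of its underside. Bystander
- mouse: black computer mouse, 105 x 60 x 32 mm; origin at the centre of its underside. Bystander
- mug: white mug, 80 mm across, 92 mm high; origin at the centre of its underside. Bystander
- driver: screwdriver lying on the desk; origin at the middle of its underside. Bystander
- phone: dark phone lying flat, 72 x 148 x 9 mm; origin at the centre of its underside. Bystander

How it is judged:
On the way, in this order (a step that is already met when the one before it is completed fails the run):
1. the door is home: the interlock plunger is pushed in by more than 3.5 mm and the robot does not touch the chamber or door, for 0.7 s (value of joint interlock above 0.0035 m and contact force between each of the fingers, the arm and chamber below 0.5 N), for 0.7 s.
2. the door is pulled open by more than 0.5 rad (value of joint chamber_door above 0.5 rad), for 0.1 s.
At the end, for the whole second after the job is handed in: the door stands open at more than 0.95 rad (54 degrees), at rest; the interlock plunger is out; the specimen stands within 15 mm of where it was, and the bystanders within 30 mm (value of joint chamber_door above 0.95 rad and velocity of joint chamber_door below 0.1 rad/s and value of joint interlock below 0.001 m and angle between specimen's own z axis and vertical below 0.3 rad and distance of specimen from where it was at the start of the episode below 0.015 m and distance of each of puck, case, jar, mouse, mug, driver, phone from where it was at the start of the episode below 0.03 m); the robot touches nothing.
It fails at once if the door is forced: the interlock plunger is driven in past 9 mm, the stop squashed by about 3 mm (value of joint interlock above 0.009 m).
It fails at once if the specimen is moved by more than 15 mm or tipped (distance of specimen from where it was at the start of the episode above 0.015 m or angle between specimen's own z axis and vertical above 0.3 rad).
It fails at once if a bystander is moved by more than 30 mm (distance of any of puck, case, jar, mouse, mug, driver, phone from where it was at the start of the episode above 0.03 m).
It also fails if it takes over 54 s, if anything falls off the work surface, if the arm or the gripper's body presses on something with over 40 N, if the wrist force passes 120 N, or if a joint passes its speed limit or range.

## Working session

There is one attempt and no reset: what is moved stays moved. The work goes in short steps, Python scripts to look and compute and a shell command to move; the robot and the scene stay as the last step left them, time stands still between calls to the robot, and variables do not carry over. Pictures are saved under pics/ and viewed, about 8 in all and at most 12, crops included, and the job is handed in when it is done.

```bash
mkdir -p pics; ls; python3 - <<'E'
from rig import sensors, eyes, ctrl
import cv2, numpy as np
print(sensors.state(), ctrl.nose_length)
for n in ["scene","top"]:
    c=eyes.read_camera(n); np.savez(f"{n}0.npz",**c)
    cv2.imwrite(f"pics/{n}0.png",c["pixels"][:,:,::-1])
    print(n,c["fx"],c["cx"],c["cy"],c["extrinsics"].round(4).tolist())
E
```

```text
pics
{'time': 0.0, 'joint_positions': array([ 1.12591408e+00,  2.21223776e-01,  1.52759488e+00, -4.94995620e-05,
        1.39472346e+00, -1.26103873e-01]), 'dq': array([ 1.60604733e-03,  2.07302835e-06, -3.01189664e-04,  1.04250084e-03,
        1.83985052e-03,  7.23383935e-04]), 'tau': array([ 2.74354032e-03, -4.96903789e+01, -3.89395559e+01,  5.89243223e-05,
        1.13490986e-02, -2.81458006e-05]), 'eef_pos': array([0.19564879, 0.59297797, 0.24420928]), 'tool_rot': array([ 0.24870148,  1.55678304, -0.2516718 ]), 'ft_force': array([0.11533724, 0.08842569, 1.23814417]), 'wrist_torque': array([ 0.01587   , -0.00024853,  0.01809026]), 'opening': 0.08531161293476239} 0.014
scene 404.2075495102652 255.96487973606222 181.87336738854597 [[0.8254, 0.5645, 0.0045, -0.4821], [0.4545, -0.6599, -0.5983, -0.1209], [-0.3348, 0.4959, -0.8013, 1.3035], [0.0, 0.0, 0.0, 1.0]]
top 399.1123937229815 256.9931758283346 187.33996688203263 [[-0.0201, -0.9998, -0.0082, 0.0861], [-0.9972, 0.0206, -0.0717, 0.5349], [0.0719, 0.0068, -0.9974, 1.1792], [0.0, 0.0, 0.0, 1.0]]
```

View pics/top0.png

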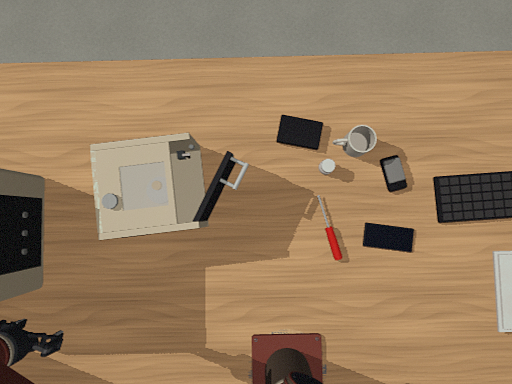

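View pics/scene0.png

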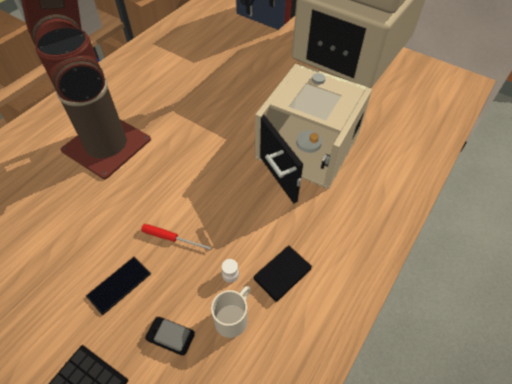

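The top view shows the chamber at left, its front facing image right (world -y). The hinge is near (198,221), the door's free edge near (231,154) and the handle bar around (235,175). I'll enlarge that crop to pick exact points.

```bash
cat > h.py <<'E'
import numpy as np
def ray(c,u,v,z):
    E=np.array(c["extrinsics"]);R,t=E[:3,:3],E[:3,3]
    o=-R.T@t; d=R.T@np.array([(u-c["cx"])/c["fx"],(v-c["cy"])/c["fy"],1])
    return o+d*(z-o[2])/d[2]
def proj(c,p):
    E=np.array(c["extrinsics"]);q=E[:3,:3]@p+E[:3,3]
    return c["fx"]*q[0]/q[2]+c["cx"],c["fy"]*q[1]/q[2]+c["cy"]
E
python3 - <<'E'
import cv2,numpy as np
c=np.load("top0.npz");im=c["pixels"][:,:,::-1]
k=im[120:250,85:265]
k=cv2.resize(k,None,fx=4.4,fy=4.4,interpolation=cv2.INTER_CUBIC)
for i in range(0,180,20): cv2.putText(k,str(85+i),(int(i*4.4),10),0,.35,(0,0,255)); cv2.line(k,(int(i*4.4),0),(int(i*4.4),600),(0,0,255),1) if 0 else None
for i in range(0,130,10): cv2.putText(k,str(120+i),(0,int(i*4.4)+4),0,.35,(0,0,255))
cv2.imwrite("pics/crop0.png",k)
E
```

```text
(no output)
```

View pics/crop0.png

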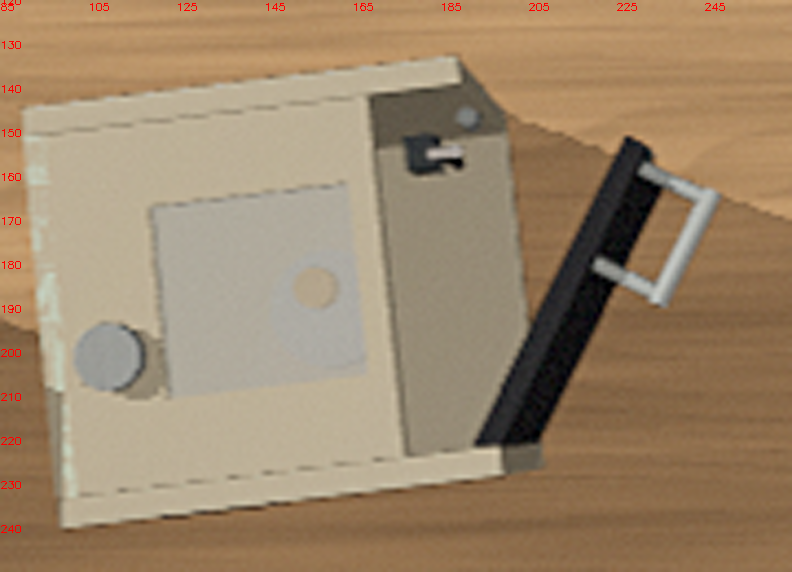

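```bash
cat > geo.py <<'E'
import numpy as np
from h import *
c=np.load("top0.npz")
P=lambda x,y,z: ray(c,85+x/4.4,120+y/4.4,z)
bt,ft,bb,fb=[P(*q,.19)[:2] for q in[(22,108),(458,57),(62,528),(503,475)]]
b1,b2=P(712,192,.166)[:2],P(660,300,.166)[:2]
if __name__=="__main__":
    print(bt,ft,bb,fb,"len",np.linalg.norm(ft-bt),np.linalg.norm(fb-bb),np.linalg.norm(ft-fb),np.linalg.norm(bt-bb))
    f=(ft-bt+fb-bb);f/=np.linalg.norm(f)  # front direction = chamber -x
    print("front dir deg",np.degrees(np.arctan2(f[1],f[0])))
    d=(b1-b2)/np.linalg.norm(b1-b2); n=np.array([d[1],-d[0]]); n=n if n@f>0 else -n
    print("bar",b1,b2,(b1+b2)/2,np.linalg.norm(b1-b2),"along",np.degrees(np.arctan2(d[1],d[0])),"normal",np.degrees(np.arctan2(n[1],n[0])))
    print("hinge from bar",(b1+b2)/2-n*.052-d*.155)
    for q in[(480,443),(628,138),(650,150)]: print(P(*q,.186)[:2])
    from scipy.spatial.transform import Rotation as R
    from rig import sensors
    print(R.from_rotvec(sensors.state()["tool_rot"]).as_matrix().round(3))
    for p,z,nm in[((466,117),.1,'roller')]: print(nm,P(*p,z))
E
python3 geo.py
```

```text
[0.64498908 0.50661376] [0.66992293 0.24798622] [0.39753424 0.48079212] [0.42312872 0.2237085 ] len 0.25982667867313936 0.2583545320806693 0.2479854668761864 0.24879842061043117
front dir deg -84.40413615194505
bar [0.58947551 0.09984965] [0.52498797 0.13219615] [0.55723174 0.1160229 ] 0.07214526748194428 along -26.638025017560203 normal -116.6380250175602
hinge from bar [0.44199825 0.23199808]
[0.44191591 0.23760423]
[0.62004721 0.14834813]
[0.61260732 0.1354374 ]
[[-0.001  0.313  0.95 ]
 [-0.002  0.95  -0.313]
 [-1.    -0.002 -0.   ]]
roller [0.65005899 0.2590328  0.1       ]
```

Hinge is at about (0.442, 0.232), the bar's middle at (0.557, 0.116), and the door is open about 0.56 rad. I'll straddle the bar loosely, with one finger either side. First I move to above it.

```bash

python3 -m handwheel '[[[-3,-17,25,0,0,0,0],[-6,-34,49,0,0,0,0],[-9,-51,74,0,0,0,-0.13],[-12,-68,98,0,0,0,-0.13],[-15,-85,123,0,0,0,-0.13]]]'
python3 -m handwheel '[[[-3,-17,25,0,0,0,-0.13],[-6,-34,49,0,0,0,-0.13],[-9,-51,74,0,0,0,-0.13],[-12,-68,98,0,0,0,-0.13],[-15,-85,123,0,0,0,-0.13]]]'
python3 -m handwheel '[[[-3,-17,25,0,0,0,-0.13],[-6,-34,49,0,0,0,-0.13],[-9,-51,74,0,0,0,-0.13],[-12,-68,98,0,0,0,-0.13],[-15,-85,123,0,0,0,-0.13]]]'
python3 -m handwheel '[[[0,-17,25,2,0,0,-0.13],[0,-34,49,4,0,0,-0.13],[0,-51,74,6,0,0,-0.13],[0,-68,98,8,0,0,-0.13],[0,-85,123,8,0,0,-0.13]]]'
python3 -m handwheel '[[[0,0,0,0,0,0,-0.13],[0,0,0,0,0,0,-0.13],[0,0,0,0,0,0,-0.13]]]'
cat > st.py <<'E'
import sys,numpy as np
from rig import sensors,eyes
from scipy.spatial.transform import Rotation as R
s=sensors.state(); M=R.from_rotvec(s["tool_rot"]).as_matrix()
d=M[:,1];p=s["eef_pos"]
print("t",s["time"],"p",p.round(4),"ydeg",np.degrees(np.arctan2(d[1],d[0])).round(1),"xdn",M[:,0].round(3),"F",s["ft_force"].round(2),"Ftool",(M.T@s["ft_force"]).round(2),"open",round(s["opening"],4),"q",s["joint_positions"].round(2))
if len(sys.argv)>3:
    g=np.array([float(a) for a in sys.argv[1:4]]); print("to goal, tool mm",(M.T@(g-p)*1000).round(1))
E
python3 st.py 0.557 0.116 0.156
python3 - <<'E'
from rig import eyes
import cv2,numpy as np
for n in["top","wrist"]:
    c=eyes.read_camera(n);np.savez(n+"1.npz",**c)
    if n=="wrist":cv2.imwrite("pics/wrist1.png",c["pixels"][:,:,::-1])
E
```

```text
time: 0.6
eef_pos: [0.2863, 0.4731, 0.2599]
tool_rot: [0.249, 1.557, -0.251]
ft_force: [0.1, 0.3, -0.3]
opening: 0.0371
time: 1.1
eef_pos: [0.3765, 0.3538, 0.275]
tool_rot: [0.25, 1.557, -0.251]
ft_force: [-0.4, -0.1, -0.3]
opening: 0.0374
time: 1.6
eef_pos: [0.4667, 0.2346, 0.29]
tool_rot: [0.25, 1.557, -0.25]
ft_force: [0.4, 0.5, 0.2]
opening: 0.0371
time: 2.1
eef_pos: [0.5568, 0.1153, 0.2898]
tool_rot: [0.36, 1.542, -0.361]
ft_force: [0.4, 0.1, 1.0]
opening: 0.0369
time: 2.4
eef_pos: [0.5559, 0.1171, 0.2899]
tool_rot: [0.359, 1.542, -0.359]
ft_force: [-0.0, -0.1, 0.6]
opening: 0.0373
t 2.4 p [0.5559 0.1171 0.2899] ydeg 63.8 xdn [-0.001  0.    -1.   ] F [-0.   -0.14  0.55] Ftool [-0.55 -0.12  0.06] open 0.0373 q [ 0.07  0.06  1.62  0.    1.46 -1.04]
to goal, tool mm [133.9  -0.5   1.6]
```

View pics/wrist1.png

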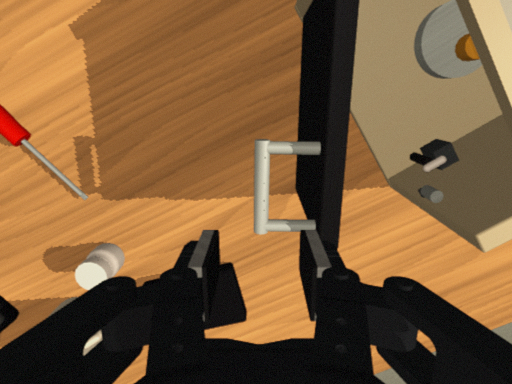

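Wrist view: the bar is at u≈262, v 142–230, between the fingers at u≈210 and 310. The door is parallel to the fingers. I'll check the bar's position with a ray.

```bash
python3 - <<'E'
import numpy as np
from h import *
c=np.load("wrist1.npz")
for q in[(262,142),(262,187),(262,231)]: print(ray(c,*q,.166))
print(proj(c,np.array([.5559,.1171,.276])))
E
```

```text
[0.52605545 0.13366623 0.166     ]
[0.55787934 0.11806052 0.166     ]
[0.59142642 0.1016098  0.166     ]
(np.float64(260.19424185457484), np.float64(246.94161870627588))
```

Both views agree to 2 mm, so I descend.

```bash

python3 -m handwheel '[[[20,0,1,0,0,0,-0.13],[40,0,2,0,0,0,-0.13],[60,0,2,0,0,0,-0.13],[80,0,2,0,0,0,-0.13],[90,0,2,0,0,0,-0.13]]]'
python3 -m handwheel '[[[10,0,0,0,0,0,-0.13],[20,0,0,0,0,0,-0.13],[30,0,0,0,0,0,-0.13],[40,0,0,0,0,0,-0.13],[44,0,0,0,0,0,-0.13]]]'
python3 -m handwheel '[[[0,0,0,0,0,0,-0.13],[0,0,0,0,0,0,-0.13],[0,0,0,0,0,0,-0.13]]]'
python3 st.py 0.558 0.117 0.156
cat > pl.py <<'E'
# bar-centre poses for door angles, closed d-direction 5.6 deg
import numpy as np,sys
H=np.array([.442,.232])
for th in [.56,.45,.35,.25,.18,.12,.09,.05,0,-.05,-.1]:
    a=np.radians(5.6)-th; d=np.array([np.cos(a),np.sin(a)]); n=np.array([d[1],-d[0]])
    print(th,(H+.155*d+.052*n).round(4),"ydeg",round(90+np.degrees(a),1))
E
python3 pl.py
python3 - <<'E'
from rig import eyes
import cv2,numpy as np
c=eyes.read_camera("wrist");cv2.imwrite("pics/wrist2.png",c["pixels"][:,:,::-1])
E
```

```text
time: 3.0
eef_pos: [0.5569, 0.1164, 0.1984]
tool_rot: [0.358, 1.543, -0.359]
ft_force: [-0.8, 0.8, -0.0]
opening: 0.0369
time: 3.5
eef_pos: [0.5578, 0.1155, 0.155]
tool_rot: [0.359, 1.542, -0.36]
ft_force: [0.1, -0.1, 0.2]
opening: 0.0372
time: 3.8
eef_pos: [0.5588, 0.1155, 0.157]
tool_rot: [0.36, 1.54, -0.359]
ft_force: [-0.4, 0.1, 0.3]
opening: 0.0375
t 3.8 p [0.5588 0.1155 0.157 ] ydeg 63.7 xdn [ 0.001  0.    -1.   ] F [-0.4   0.09  0.29] Ftool [-0.29 -0.09 -0.4 ] open 0.0375 q [ 0.07  0.17  1.76 -0.    1.21 -1.05]
to goal, tool mm [ 1.   1.  -1.4]
0.56 [0.5575 0.1163] ydeg 63.5
0.45 [0.5695 0.1297] ydeg 69.8
0.35 [0.5791 0.143 ] ydeg 75.5
0.25 [0.5873 0.1571] ydeg 81.3
0.18 [0.5922 0.1674] ydeg 85.3
0.12 [0.5958 0.1766] ydeg 88.7
0.09 [0.5974 0.1812] ydeg 90.4
0.05 [0.5993 0.1875] ydeg 92.7
0 [0.6013 0.1954] ydeg 95.6
-0.05 [0.603  0.2034] ydeg 98.5
-0.1 [0.6042 0.2115] ydeg 101.3
```

View pics/wrist2.png

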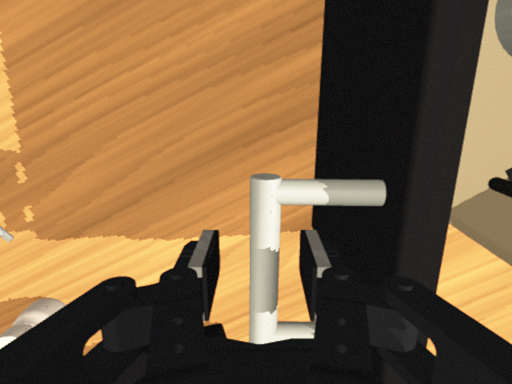

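Wrist view: bar at u≈265, centred between pads at 218 and 302, with no contact. Now I push with the outer finger, turning as the door swings.

```bash

cat > go.py <<'E'
# delta to (theta, offset mm inward), in current tool axes
import sys,numpy as np
from rig import sensors
from scipy.spatial.transform import Rotation as R
th,off=float(sys.argv[1]),float(sys.argv[2])/1000
s=sensors.state();M=R.from_rotvec(s["tool_rot"]).as_matrix();p=s["eef_pos"]
H=np.array([.442,.232])
a=np.radians(5.6)-th; d=np.array([np.cos(a),np.sin(a)]); n=np.array([d[1],-d[0]])
g=H+.155*d+.052*n-off*n
y=np.degrees(np.arctan2(M[1,1],M[0,1]))
dl=M.T@np.append(g-p[:2],.156-p[2])*1000
print("th",th,"shift",dl.round(1),"turnx",round(-(90+np.degrees(a)-y),1))
rel=p[:2]-H; b=rel+0; print("  now Ftool",(M.T@s["ft_force"]).round(1),"t",s["time"],"p",p.round(4),"ydeg",y.round(1))
E
python3 -m handwheel '[[[0,9,1,-2.4,0,0,-0.13],[0,18,2,-4.8,0,0,-0.13],[0,27,3,-7.2,0,0,-0.13],[0,36,4,-9.6,0,0,-0.13],[0,45,5,-12,0,0,-0.13]]]'
python3 go.py .25 12.7; python3 go.py .15 12.7;python3 go.py .35 12.7
```

```text
time: 4.35
eef_pos: [0.5833, 0.1547, 0.1567]
tool_rot: [0.193, 1.562, -0.192]
ft_force: [-2.0, -0.3, 2.6]
opening: 0.0375
th 0.25 shift [ 0.7 15.9  2.2] turnx -5.3
  now Ftool [-2.6 -0.7 -1.9] t 4.35 p [0.5833 0.1547 0.1567] ydeg 76.0
th 0.15 shift [ 0.7 31.8  3.9] turnx -11.0
  now Ftool [-2.6 -0.7 -1.9] t 4.35 p [0.5833 0.1547 0.1567] ydeg 76.0
th 0.35 shift [ 0.7  0.3 -1.1] turnx 0.4
  now Ftool [-2.6 -0.7 -1.9] t 4.35 p [0.5833 0.1547 0.1567] ydeg 76.0
```

```bash

python3 -m handwheel '[[[0,5,1,-2,0,0,-0.13],[0,10,1,-4,0,0,-0.13],[0,15,2,-6,0,0,-0.13],[0,20,3,-7,0,0,-0.13],[0,24,3,-9,0,0,-0.13]]]'
python3 go.py .1 12.7; python3 st.py
python3 - <<'E'
from rig import eyes
import cv2,numpy as np
c=eyes.read_camera("top");np.savez("top2.npz",**c)
k=c["pixels"][120:250,85:265,::-1]
cv2.imwrite("pics/crop2.png",cv2.resize(k,None,fx=4.4,fy=4.4,interpolation=cv2.INTER_CUBIC))
E
```

```text
time: 4.85
eef_pos: [0.592, 0.1766, 0.1566]
tool_rot: [0.071, 1.569, -0.07]
ft_force: [2.1, -0.2, 2.7]
opening: 0.0375
th 0.1 shift [ 0.6 16.1  3.5] turnx -5.0
  now Ftool [-2.7 -0.   2.1] t 4.85 p [0.592  0.1766 0.1566] ydeg 84.8
t 4.85 p [0.592  0.1766 0.1566] ydeg 84.8 xdn [ 0.001  0.    -1.   ] F [ 2.06 -0.2   2.71] Ftool [-2.7  -0.02  2.07] open 0.0375 q [ 0.16  0.28  1.63  0.    1.23 -1.32]
```

View pics/crop2.png

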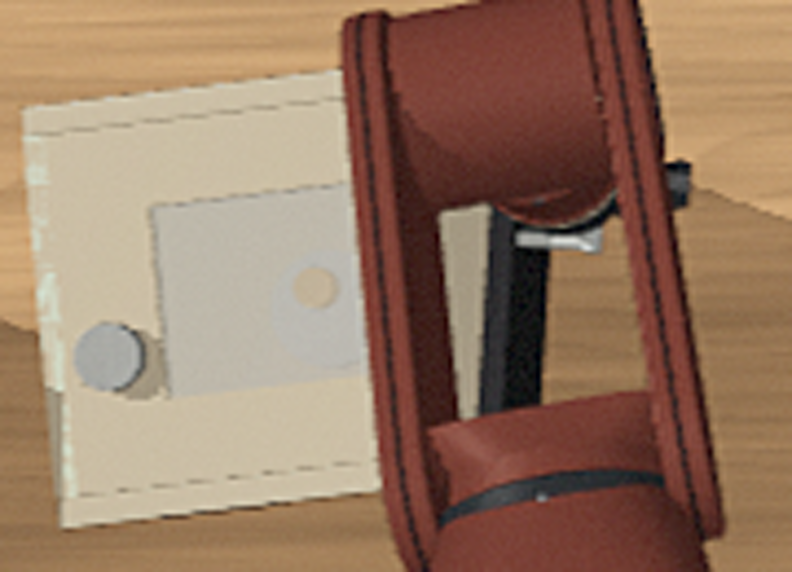

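The door follows the finger (now about 0.19 rad), and the forces are small. I continue slowly towards the roller.

```bash

python3 -m handwheel '[[[0,4,1,-1,0,0,-0.13],[0,7,2,-2,0,0,-0.13],[0,10,3,-3,0,0,-0.13],[0,13,3,-4,0,0,-0.13],[0,16,3,-5,0,0,-0.13]]]'
python3 go.py .05 12.7
python3 -m handwheel '[[[0,2,0,-0.5,0,0,-0.13],[0,4,0,-1,0,0,-0.13],[0,5,0,-1.5,0,0,-0.13]]]'
python3 go.py .05 12.7;
python3 -m handwheel '[[[0,1,0,-0.5,0,0,-0.13],[0,2,0,-1,0,0,-0.13],[0,3,0,-1.5,0,0,-0.13]]]'
python3 go.py .02 12.7
```

```text
time: 5.4
eef_pos: [0.5962, 0.1921, 0.1563]
tool_rot: [0.003, 1.57, -0.003]
ft_force: [1.5, -0.5, 2.4]
opening: 0.0372
th 0.05 shift [0.3 8.1 2.5] turnx -2.9
  now Ftool [-2.4 -0.5  1.5] t 5.4 p [0.5962 0.1921 0.1563] ydeg 89.8
time: 5.7
eef_pos: [0.5967, 0.1959, 0.1564]
tool_rot: [-0.019, 1.57, 0.016]
ft_force: [2.9, -5.8, 3.1]
opening: 0.0371
th 0.05 shift [0.4 4.2 2.1] turnx -1.5
  now Ftool [-3.1 -5.8  2.8] t 5.7 p [0.5967 0.1959 0.1564] ydeg 91.3
time: 6.0
eef_pos: [0.5972, 0.1978, 0.1567]
tool_rot: [-0.039, 1.568, 0.035]
ft_force: [4.2, -6.7, 4.3]
opening: 0.0372
th 0.02 shift [0.7 7.  2.7] turnx -1.7
  now Ftool [-4.3 -6.9  3.9] t 6.0 p [0.5972 0.1978 0.1567] ydeg 92.7
```

Roller contact. I continue in 1 mm steps, checking the force after each call.

```bash

python3 -m handwheel '[[[0,1,1,-0.4,0,0,-0.13],[0,1,1,-0.4,0,0,-0.13]]]'|grep -E "force|eef"
python3 -m handwheel '[[[0,1,1,-0.4,0,0,-0.13],[0,1,1,-0.4,0,0,-0.13]]]'|grep -E "force|eef"
python3 -m handwheel '[[[0,1,1,-0.4,0,0,-0.13],[0,1,1,-0.4,0,0,-0.13]]]'|grep -E "force|eef"
python3 go.py 0 12.7
```

```text
eef_pos: [0.5975, 0.1997, 0.1566]
ft_force: [1.8, -4.3, 5.5]
eef_pos: [0.5978, 0.2013, 0.1566]
ft_force: [1.0, -2.8, 4.8]
eef_pos: [0.5982, 0.2029, 0.1565]
ft_force: [-2.8, -1.6, 6.3]
th 0.0 shift [0.5 5.  2.3] turnx -1.6
  now Ftool [-6.3 -1.4 -2.9] t 6.6 p [0.5982 0.2029 0.1565] ydeg 94.0
```

```bash

python3 -m handwheel '[[[0,1,0,-0.4,0,0,-0.13],[0,1,0,-0.4,0,0,-0.13]]]'|grep -E "force|eef"
python3 -m handwheel '[[[0,1,0,-0.4,0,0,-0.13],[0,1,0,-0.4,0,0,-0.13]]]'|grep -E "force|eef"
python3 -m handwheel '[[[0,1,0,-0.4,0,0,-0.13],[0,1,0,-0.4,0,0,-0.13]]]'|grep -E "force|eef"
python3 go.py -.03 12.7
```

```text
eef_pos: [0.5983, 0.2043, 0.1565]
ft_force: [-1.7, -0.4, 5.4]
eef_pos: [0.5982, 0.2053, 0.1561]
ft_force: [0.0, 0.2, 0.8]
eef_pos: [0.5978, 0.206, 0.1553]
ft_force: [0.9, 0.3, 0.1]
th -0.03 shift [-0.7  6.5  3.5] turnx -2.2
  now Ftool [-0.1  0.2  0.9] t 7.2 p [0.5978 0.206  0.1553] ydeg 95.2
```

The force dropped to zero, so the door snapped away from the finger. I'll gently feel for the stop.

```bash

python3 -m handwheel '[[[0,1,0,-0.2,0,0,-0.13],[0,1,0,-0.2,0,0,-0.13]]]'|grep -E "force|eef"
python3 -m handwheel '[[[0,1,0,-0.2,0,0,-0.13],[0,1,0,-0.2,0,0,-0.13]]]'|grep -E "force|eef"
python3 go.py -.03 12.7
```

```text
eef_pos: [0.5982, 0.207, 0.1559]
ft_force: [0.5, 0.4, 0.4]
eef_pos: [0.5984, 0.2081, 0.1563]
ft_force: [-0.4, -0.3, -0.6]
th -0.03 shift [0.3 4.4 2.8] turnx -1.8
  now Ftool [ 0.6 -0.2 -0.4] t 7.6 p [0.5984 0.2081 0.1563] ydeg 95.5
```

```bash

python3 -m handwheel '[[[0,1,0,-0.2,0,0,-0.13],[0,1,0,-0.2,0,0,-0.13]]]'|grep -E "force|eef"
python3 go.py -.03 12.7
```

```text
eef_pos: [0.5983, 0.2091, 0.1563]
ft_force: [-0.1, 0.2, -0.2]
th -0.03 shift [0.3 3.4 2.8] turnx -1.6
  now Ftool [ 0.2  0.2 -0.1] t 7.8 p [0.5983 0.2091 0.1563] ydeg 95.7
```

```bash

python3 -m handwheel '[[[0,1,0,-0.2,0,0,-0.13],[0,1,0,-0.2,0,0,-0.13]]]'|grep -E "force|eef"
python3 -m handwheel '[[[0,0.7,0,-0.2,0,0,-0.13],[0,0.7,0,-0.2,0,0,-0.13]]]'|grep -E "force|eef"
```

```text
eef_pos: [0.5983, 0.2097, 0.1565]
ft_force: [0.8, -1.1, 0.4]
eef_pos: [0.5984, 0.2102, 0.1566]
ft_force: [0.2, -4.2, 1.8]
```

```bash
python3 - <<'E'
from rig import eyes
import cv2,numpy as np
c=eyes.read_camera("wrist");np.savez("wrist3.npz",**c);cv2.imwrite("pics/wrist3.png",c["pixels"][:,:,::-1])
E
```

```text
(no output)
```

View pics/wrist3.png

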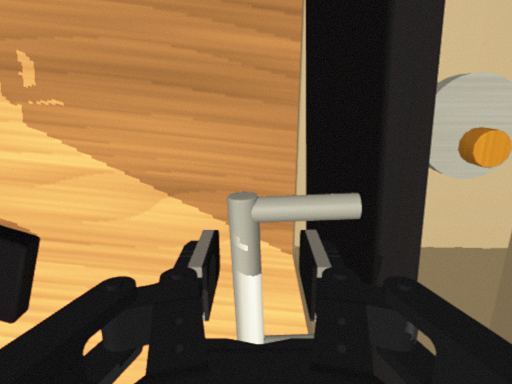

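The stop is felt at y≈0.210 (4 N rise), so the door is home. I back off to the middle and wait 1.2 s.

```bash

python3 -m handwheel '[[[0,-3,0,0,0,0,-0.13],[0,-6,0,0,0,0,-0.13],[0,-9,0,-1,0,0,-0.13],[0,-12,0,-2,0,0,-0.13],[0,-12,0,-2,0,0,-0.13]]]'
python3 -m handwheel '[[[0,0,0,0,0,0,-0.13],[0,0,0,0,0,0,-0.13],[0,0,0,0,0,0,-0.13],[0,0,0,0,0,0,-0.13],[0,0,0,0,0,0,-0.13]]]'
python3 -m handwheel '[[[0,0,0,0,0,0,-0.13],[0,0,0,0,0,0,-0.13],[0,0,0,0,0,0,-0.13],[0,0,0,0,0,0,-0.13],[0,0,0,0,0,0,-0.13]]]'
python3 - <<'E'
from rig import eyes
import cv2,numpy as np
c=eyes.read_camera("wrist");cv2.imwrite("pics/wrist4.png",c["pixels"][:,:,::-1])
E
python3 go.py -.03 0
```

```text
time: 8.75
eef_pos: [0.5994, 0.1984, 0.1562]
tool_rot: [-0.112, 1.568, 0.112]
ft_force: [0.7, 0.1, -0.4]
opening: 0.0376
time: 9.25
eef_pos: [0.5994, 0.1989, 0.1563]
tool_rot: [-0.112, 1.568, 0.112]
ft_force: [0.3, 0.1, 1.3]
opening: 0.037
time: 9.75
eef_pos: [0.5994, 0.1987, 0.1563]
tool_rot: [-0.112, 1.568, 0.111]
ft_force: [-0.0, -0.8, 0.3]
opening: 0.0368
th -0.03 shift [0.3 1.  3.1] turnx 0.8
  now Ftool [ 0.1 -0.1  0.2] t 9.8 p [0.5994 0.1988 0.1563] ydeg 98.1
```

View pics/wrist4.png

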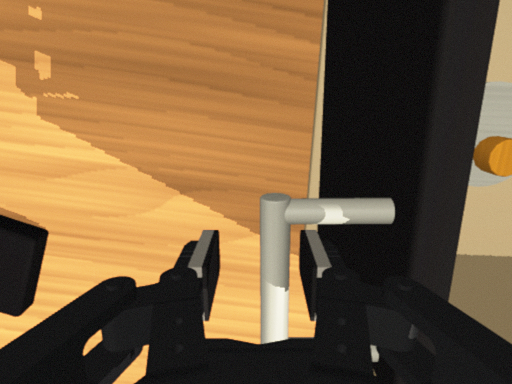

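The bar sits free between the pads (bar u 262–290, pads 218 and 300) and the force is about 0. I wait a bit more, then pull slowly.

```bash

python3 -m handwheel '[[[0,1,0,0,0,0,-0.13],[0,1,0,0,0,0,-0.13],[0,1,0,0,0,0,-0.13],[0,1,0,0,0,0,-0.13],[0,1,0,0,0,0,-0.13]]]'
python3 -m handwheel '[[[0,-3,0,0,0,0,-0.13],[0,-6,0,0,0,0,-0.13],[0,-8,0,0,0,0,-0.13],[0,-10,0,0,0,0,-0.13],[0,-12,0,0,0,0,-0.13]]]'|grep -E "force|eef"
python3 -m handwheel '[[[0,-1,0,0,0,0,-0.13],[0,-2,0,0,0,0,-0.13],[0,-3,0,0,0,0,-0.13],[0,-4,0,0.5,0,0,-0.13]]]'|grep -E "force|eef"
python3 go.py .05 -12.7
```

```text
time: 10.3
eef_pos: [0.5993, 0.1997, 0.1563]
tool_rot: [-0.112, 1.568, 0.111]
ft_force: [-0.1, 0.1, 0.0]
opening: 0.0368
eef_pos: [0.6, 0.1895, 0.1562]
ft_force: [-4.7, 5.9, 1.2]
eef_pos: [0.6017, 0.1836, 0.1563]
ft_force: [0.2, 0.2, 0.3]
th 0.05 shift [ 0.3 -8.5 -2.9] turnx 4.9
  now Ftool [-0.3  0.1  0.2] t 11.2 p [0.6017 0.1836 0.1563] ydeg 97.6
```

It popped through the catch. I continue pulling along the arc.

```bash

python3 -m handwheel '[[[0,-2,-1,1,0,0,-0.13],[0,-4,-1,2,0,0,-0.13],[0,-6,-2,3,0,0,-0.13],[0,-8,-3,4,0,0,-0.13],[0,-10,-3,5,0,0,-0.13]]]'|grep -E "force|eef"
python3 go.py .15 -12.7;python3 go.py .25 -12.7; python3 go.py .4 -12.7
```

```text
eef_pos: [0.5997, 0.1734, 0.1563]
ft_force: [-1.7, 0.9, -0.5]
th 0.15 shift [  0.3 -13.8  -6.9] turnx 5.5
  now Ftool [ 0.5  1.  -1.7] t 11.7 p [0.5997 0.1734 0.1563] ydeg 92.5
th 0.25 shift [  0.3 -28.2 -15.6] turnx 11.3
  now Ftool [ 0.5  1.  -1.7] t 11.7 p [0.5997 0.1734 0.1563] ydeg 92.5
th 0.4 shift [  0.3 -48.  -31.2] turnx 19.9
  now Ftool [ 0.5  1.  -1.7] t 11.7 p [0.5997 0.1734 0.1563] ydeg 92.5
```

```bash

python3 -m handwheel '[[[0,-6,-3,2.3,0,0,-0.13],[0,-12,-6,4.6,0,0,-0.13],[0,-17,-9,6.9,0,0,-0.13],[0,-23,-12,9.2,0,0,-0.13],[0,-28,-15,11.5,0,0,-0.13]]]'|grep -E "force|eef"
python3 go.py .4 -12.7;python3 go.py .5 -12.7
```

```text
eef_pos: [0.5859, 0.1448, 0.1562]
ft_force: [-1.6, 0.9, 0.6]
th 0.4 shift [  0.2 -22.8 -11.7] turnx 8.3
  now Ftool [-0.6  0.6 -1.7] t 12.2 p [0.5859 0.1448 0.1562] ydeg 81.0
th 0.5 shift [  0.2 -36.7 -21.1] turnx 14.0
  now Ftool [-0.6  0.6 -1.7] t 12.2 p [0.5859 0.1448 0.1562] ydeg 81.0
```

```bash

python3 -m handwheel '[[[0,-7,-4,3,0,0,-0.13],[0,-15,-8,6,0,0,-0.13],[0,-22,-12,9,0,0,-0.13],[0,-30,-16,12,0,0,-0.13],[0,-37,-21,14,0,0,-0.13]]]'|grep -E "force|eef"
python3 go.py .75 -12.7
```

```text
eef_pos: [0.5595, 0.1114, 0.1563]
ft_force: [-0.2, 1.1, -0.0]
th 0.75 shift [  0.3 -36.  -21.2] turnx 14.4
  now Ftool [ 0.   0.9 -0.6] t 12.7 p [0.5595 0.1114 0.1563] ydeg 67.0
```

```bash

python3 -m handwheel '[[[0,-7,-4,3,0,0,-0.13],[0,-15,-8,6,0,0,-0.13],[0,-22,-12,9,0,0,-0.13],[0,-30,-16,12,0,0,-0.13],[0,-37,-21,14,0,0,-0.13]]]'|grep -E "force|eef"
python3 go.py 1.0 -12.7;python3 go.py .75 -12.7
```

```text
eef_pos: [0.5257, 0.0854, 0.1564]
ft_force: [-0.1, 1.4, 0.8]
th 1.0 shift [  0.4 -35.2 -21.5] turnx 14.7
  now Ftool [-0.8  1.  -0.9] t 13.2 p [0.5257 0.0854 0.1564] ydeg 53.0
th 0.75 shift [ 0.4  1.  -0.4] turnx 0.4
  now Ftool [-0.8  1.  -0.9] t 13.2 p [0.5257 0.0854 0.1564] ydeg 53.0
```

```bash

python3 -m handwheel '[[[0,-7,-4,3,0,0,-0.13],[0,-15,-8,6,0,0,-0.13],[0,-22,-12,9,0,0,-0.13],[0,-29,-16,12,0,0,-0.13],[0,-36,-21,14.5,0,0,-0.13]]]'|grep -E "force|eef"
python3 -m handwheel '[[[0,-7,-4,3,0,0,-0.13],[0,-15,-8,6,0,0,-0.13],[0,-22,-12,9,0,0,-0.13],[0,-28,-16,12,0,0,-0.13],[0,-32,-19,13,0,0,-0.13]]]'|grep -E "force|eef"
python3 go.py 1.25 -12.7; python3 go.py 1.25 0
```

```text
eef_pos: [0.4872, 0.0693, 0.1564]
ft_force: [0.9, 1.5, -0.8]
eef_pos: [0.4503, 0.0641, 0.1564]
ft_force: [0.7, -0.2, 0.4]
th 1.25 shift [ 0.4 -4.  -1.9] turnx 1.6
  now Ftool [-0.4  0.5  0.4] t 14.2 p [0.4503 0.0641 0.1564] ydeg 25.5
th 1.25 shift [ 0.4  8.7 -1.6] turnx 1.6
  now Ftool [-0.4  0.5  0.4] t 14.2 p [0.4503 0.0641 0.1564] ydeg 25.5
```

The door is at about 1.2 rad. I centre the fingers on the bar, lift out and look.

```bash

python3 -m handwheel '[[[0,4,0,0,0,0,-0.13],[0,8,0,0,0,0,-0.13],[0,11,0,0,0,0,-0.13],[0,11,0,0,0,0,-0.13],[0,11,0,0,0,0,-0.13]]]'|grep -E "force|eef"
python3 -m handwheel '[[[-10,0,0,0,0,0,-0.13],[-25,0,0,0,0,0,-0.13],[-40,0,0,0,0,0,-0.13],[-60,0,0,0,0,0,-0.13],[-80,0,0,0,0,0,-0.13]]]'|grep -E "force|eef"
python3 -m handwheel '[[[-20,0,0,0,0,0,-0.13],[-40,0,0,0,0,0,-0.13],[-40,-30,0,0,0,0,-0.13],[-40,-60,0,0,0,0,-0.13],[-40,-90,0,0,0,0,-0.13]]]'|grep -E "force|eef"
python3 -m handwheel '[[[0,0,0,0,0,0,-0.13],[0,0,0,0,0,0,-0.13],[0,0,0,0,0,0,-0.13]]]'|grep -E "force|eef"
python3 - <<'E'
from rig import eyes
import cv2,numpy as np
a=eyes.read_camera("top");b=eyes.read_camera("scene");np.savez("top5.npz",**a)
k=np.vstack([a["pixels"][90:270,60:440],b["pixels"][50:370,60:440]])[:,:,::-1]
cv2.imwrite("pics/end.png",k)
E
```

```text
eef_pos: [0.4608, 0.0692, 0.1561]
ft_force: [0.3, -0.2, 0.1]
eef_pos: [0.4605, 0.0691, 0.2377]
ft_force: [0.4, -0.3, 0.7]
eef_pos: [0.3786, 0.0299, 0.2771]
ft_force: [-0.4, 0.2, 0.0]
eef_pos: [0.3801, 0.0303, 0.2769]
ft_force: [-0.6, -0.1, 0.6]
```

View pics/end.png

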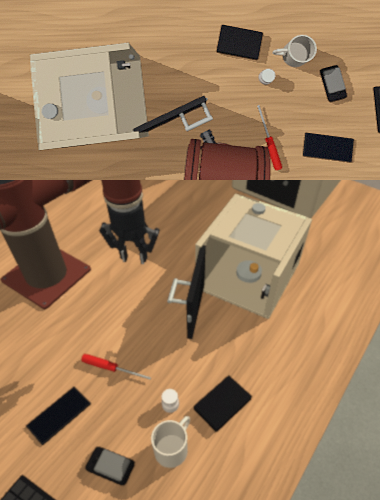

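The final picture shows the door from (135,131) to (205,98) in the upper crop, which is about 70° open. The robot is clear and the bystanders and specimen look unmoved. Handing in.

```bash
python3 -c "
from rig import workorder; print(workorder.close_job())"
```

```text
the job is handed in; nothing more can be done
None
```

The job is handed in: I pushed the door shut through its catch, let go of it, then pulled it back open and left it at about 1.2 rad (70°).

- **Closing:** I straddled the handle bar loosely and pushed with the outer finger. The push on the handle peaked at about 7 N, then fell to zero as the door snapped in. A light touch afterwards met the stop at about 4 N.
- **Staying shut:** I backed off so neither finger touched the bar, and the door stayed home for over 1.5 s with about 0 N at the wrist. I could not read the interlock, so "home" rests on the snap and the feel of the stop.
- **Opening:** the highest pull I read in the catch was about 7.5 N in all, about 6 N of it straight back. I then swung the door slowly round.
- **Last checks:** the final pictures show the door about 70° open, the arm clear, and the specimen and bystanders looking unmoved. I judged those positions by eye and did not measure them. The clock stood at about 16 s, and no check failed or disagreed.

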